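# Uncouple the finds dolly's tow tongue and hold it up

## Robot

A 6-joint arm with a two-finger parallel gripper is mounted at the origin on the work surface. World frame = base frame: x ahead of the robot, y to its left, z up, the work surface at z = 0. Lengths are in m, angles in rad, forces in N, time in s.
With the tool pointing down it reaches from about 0.4 to 0.925 m from the base axis. Payload 12.5 kg.
Tool frame: the origin (TCP) lies between the finger pads; the fingertips stand 25 mm ahead of it and the grasp point (between the pads) lies 6 mm ahead of it; z points along the fingers, y is the line along which they close (so a half turn about z gives the same grasp; the last joint's range is limited). The gripper opens to 95 mm and grips with 3 to 60 N. Pads are 20 mm wide; open, the fingers measure 119 mm over their backs; the gripper's body (75 mm by 180 mm) begins 59 mm behind the grasp point.
Start: joints at [1.09, 0.491, 1.559, -0, 1.092, -0.106], TCP at [0.229, 0.582, 0.24] pointing down, gripper open.
Joint ranges: [-3.1, 3.1], [-0.84, 2.19], [0.05, 2.79], [-1.13, 4.28], [0.06, 2.93], [-2.69, 2.69]. Speed limits (rad/s): [2.22, 2.22, 2.79, 3.14, 3.14, 3.14].

## Interface

Orientations are given as a 3x3 rotation matrix whose columns are the frame's x, y, z axes.
In Python, from bench import bot, effector, eyes gives the robot as it stands. Calls block until the motion is done:
- bot.move_ptp(position, orientation): joint-space move of the TCP to a pose.
- bot.move_l(position, rate=0.15, orientation=None, f_stop=None): straight line of the TCP; orientation=None keeps the orientation; rate is the mean speed in m/s. With f_stop (N) it stops when the force on the tool has changed by that much, and returns True; else False.
- bot.set_joints(angles): joint-space move.
- effector.open_jaws() and effector.gripper_close(squeeze=None): open the fingers fully, or close them until they stop; squeeze is the grip in N (None keeps the last).
- bot.dwell(seconds).
- bot.solve_ik(position, orientation): joint angles nearest the present ones, or None.
- bot.get_obs(): the state.
- eyes.snapshot(name): name is "side" or "top"; returns a dict with "pixels" (480x640x3 uint8, red, green, blue), "K" (3x3 intrinsics, pixels), "R" (3x3) and "t" (3): a world point X has camera coordinates R X + t. Camera axes: x right, y down, z forward; pixel columns grow to the right and rows downward; lengths in m; the calibration is good to about 2 mm. A picture is of the moment at which its call begins. There is no depth.
A pose or a line that the arm cannot do raises bot.IKError and nothing moves.
- bot.sign_off(): hands the job in; it is judged then, once.
Trained networks look in a picture, given as the dict that the camera call returned (one of the last four; its "shot" number tells which), for a name from the list of things; names that differ only in an ending like _2 or _b are one class to them, and where a whole thing is asked for, a point or a joint stands for the part that bears it (a point fixed in the world has none). Each returns a list of dicts, best first, with "p" (0 to 1); they miss things now and then, are a little off and sometimes report something else, mostly with a low value. They report only what shows in the picture. A call takes as long as a camera call.
- eyes.masks_of(picture, thing): "pixels" (480x640 bool, what is visible of it) and "pixel" ([row, column] in pixels, amid what is visible of it).
- eyes.pinpoint(picture, thing): "pixel" ([row, column] in pixels: a listed point, or the origin of a listed thing).
The state is a dict: "t": time; "joints": joint angles; "dq": joint speeds; "joint_efforts": joint torques, N m; "tool_pos": TCP position; "ee_rot": TCP orientation; "force": force on the tool from outside, world axes, zero at the start; "torque": the same for the moment, N m; "width": opening from 0.0 (shut) to 1.0 (fully open); "grasp_force": force on a finger pad.
Only numpy, scipy, OpenCV 4.12 (cv2) and the standard library are available. Lean on these libraries where they do the work, as an engineer would, in place of code of your own. Each camera call takes 0.05 s, during which the arm holds its last target. There are 200 camera calls.

## Task

The finds dolly is parked with its tow tongue latched onto the ball. Gently grip the brittle orange latch tab, pull it sideways away from the coupler against its spring, then lift the tongue off the ball and finish still holding it up, the coupler steady about 80 mm above its coupled height. Leave the jar, the spanner and the bowl where they are.

Things in the scene. Friction and masses are not known exactly. Their poses are not given: they have to be found in the camera images.
- dock: Fixed plywood board, 300 mm (x) by 670 mm (y), 18 mm thick, with the ball mount and, from y = -245 to -545 mm, a small dolly with a grey crate (top 187 mm above the table). Origin on the table right below the ball; the board spans y = +110 to -560 mm. z is up, +x is the way the latch is pulled. For contact forces it includes tongue and latch.
- tongue (a joint): Hinge of the blue tow tongue on the dolly, rad: 0 = coupled, level; grows to 0.8 as the coupler rises. Axis parallel to the dock's x through tongue_hinge, 220 mm from the ball towards the dock's -y. Tongue and coupler weigh about 0.6 kg and fall back if let go. Latched, it has only about 2 mm of play.
- latch (a joint): Slide of the latch on the coupler, m, along the dock's +x: 0 = latched (the spring returns it), end stop at 0.016. Its bolt is clear of the ball from about 0.008; pull it to 0.012 or more. Spring: 3.5 N to start, 9 N at the stop. Once the coupler is off the ball the latch may be anywhere.
- tab_grip (a point): Grip point in the middle of the upright orange tab: 12 mm thick along the dock's x, 34 mm wide along y, free for 20 mm above and 29 mm below this point, which is 145 mm above the table when coupled. Axes as the dock's; tilts with the tongue. Moves with the latch, carries the tongue when lifted. Brittle: cracks at 120 N (both pads' forces added); a grip of 40 N is safe.
- coupler (a point): Centre of the coupler's socket at the tongue's end, grey steel housing 72 mm (dock x) by 68 mm (dock y), its top 26 mm above this point. Coincides with the ball's centre when coupled.
- ball (a point): Centre of the fixed steel ball, 90 mm above the table.
- tongue_hinge (a point): Point on the tongue's hinge axis at the dolly, 90 mm above the table, fixed.
- jar: Amber jar with a black lid, 48 mm across, 62 mm high, standing on the board; origin under its centre. Leave alone.
- spanner: Steel spanner, 130 mm long, lying on the board; leave alone.
- bowl: Terracotta bowl, 110 mm across the rim, 60 mm high, on the table; leave alone.

How it is judged:
By the outcome, as a careful person would: the job done as asked, in the order asked, and still so for the second after the job is handed in, while the arm keeps its last pose, push and grip.
It also fails if it takes over 32 s, if anything falls off the work surface, if the arm or the gripper's body presses on something with over 40 N, if the wrist force passes 120 N, or if a joint passes its speed limit or range.

## Working session

There is one attempt and no reset: what is moved stays moved. The work goes in short steps, each a Python script; the robot and the scene stay as the last script left them, time stands still between calls to the robot, and variables do not carry over. Pictures are saved under pics/ and viewed, at most 10 in all, crops included, and the job is handed in when it is done.

```bash
mkdir -p pics; ls; python3 - <<'E'
from bench import bot, effector, eyes
import cv2, numpy as np
np.set_printoptions(precision=4,suppress=True)
for n in ("side","top"):
    p=eyes.snapshot(n); cv2.imwrite(f"pics/{n}0.png",p["pixels"][:,:,::-1])
    print(n,p["K"].tolist(),p["R"].tolist(),p["t"].tolist())
    for th in ("tab_grip","coupler","ball","tongue_hinge","dock","jar","bowl","spanner"):
        print(th,[(np.round(d["pixel"],1).tolist(),round(d["p"],2)) for d in eyes.pinpoint(p,th)[:3]])
print(bot.get_obs())
E
```

```text
bench.py
pics
side [[585.3261803898313, 0.0, 318.90579364990026], [0.0, 585.3261803898313, 247.75689626537303], [0.0, 0.0, 1.0]] [[0.9248471260742466, -0.38010915254774885, -0.01322216100488254], [-0.22947258832108627, -0.5299331951870797, -0.8164025599225138], [0.3033152231613641, 0.7580816847729833, -0.5773318236597799]] [-0.4630653355806154, 0.32801366869827775, 0.9310243924031311]
tab_grip [([254.4, 302.3], 0.76)]
coupler [([285.7, 282.2], 0.91)]
ball [([282.6, 281.9], 0.79)]
tongue_hinge []
dock [([319.1, 283.1], 0.85), ([224.5, 250.9], 0.72)]
jar [([322.8, 228.9], 0.8)]
bowl [([220.3, 252.9], 0.73), ([286.9, 280.9], 0.29)]
spanner []
top [[621.3205027731552, 0.0, 327.2250744653378], [0.0, 621.3205027731552, 242.38282822344553], [0.0, 0.0, 1.0]] [[0.011256522280607908, -0.9999355228490318, -0.0014969471533518243], [-0.9983606430030693, -0.011154750789479332, -0.05613909544446513], [0.05611877768309228, 0.0021264241012457297, -0.998421835253966]] [0.1907077824274301, 0.5681010574408506, 1.2214723568345127]
tab_grip [([260.7, 360.3], 0.92)]
coupler [([287.3, 359.1], 0.67), ([291.0, 363.4], 0.5)]
ball [([289.3, 361.4], 0.67)]
tongue_hinge [([270.2, 477.3], 0.91)]
dock [([287.0, 359.6], 0.57)]
jar [([339.2, 346.6], 0.97)]
bowl [([264.0, 170.6], 0.79)]
spanner [([223.6, 417.9], 0.68)]
{'t': 0.9, 'joints': array([ 1.0904,  0.4909,  1.5589, -0.    ,  1.0917, -0.1056]), 'dq': array([-0.0004, -0.0005,  0.0009, -0.0005, -0.0001, -0.0004]), 'joint_efforts': array([ -0.001 , -61.2439, -25.8437,   0.0694,   0.0445,   0.    ]), 'tool_pos': array([0.2288, 0.5816, 0.2397]), 'ee_rot': array([[-0.9306,  0.3661,  0.    ],
       [ 0.3661,  0.9306,  0.0001],
       [-0.    ,  0.0001, -1.    ]]), 'force': array([-0.0454, -0.3812, -0.361 ]), 'torque': array([ 0.0044, -0.0216, -0.0199]), 'grasp_force': 0.0, 'width': 1.0023794878197487}
```

View pics/side0.png

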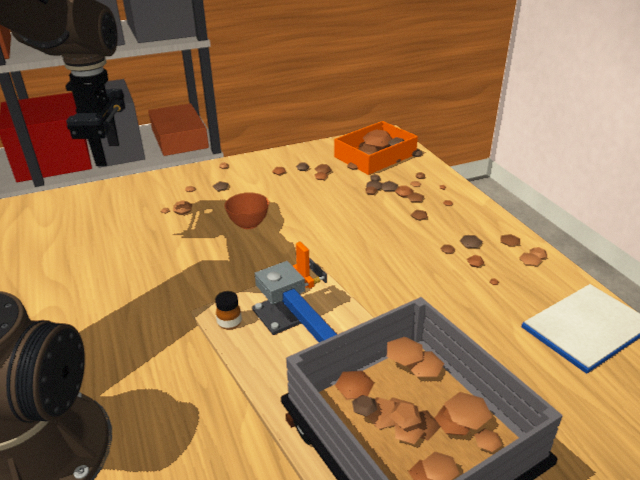

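View pics/top0.png

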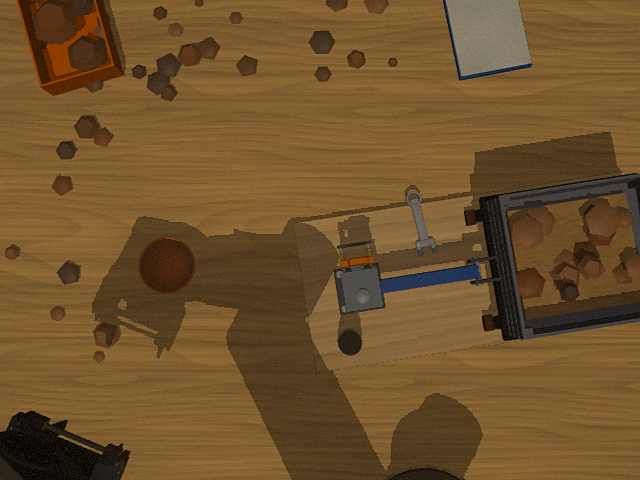

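The side view shows the grey coupler at about (row 283, col 281) and the orange tab at (255, 302), with a dark bracket beyond it. The top view shows the tab at (261, 358), the hinge at (270, 478), the jar at (341, 349) and the spanner at (222, 420). I'll fit the dock pose and zoom in on the tab.

```bash
cat > h.py <<'E'
from bench import bot, effector, eyes
import cv2, numpy as np
from scipy.optimize import least_squares
np.set_printoptions(precision=4,suppress=True)
def proj(p,X):
    c=p["R"]@np.asarray(X)+p["t"]; u=np.asarray(p["K"])@(c/c[2]); return np.array([u[1],u[0]])
def ax(yaw):
    c,s=np.cos(yaw),np.sin(yaw); return np.array([[c,-s,0],[s,c,0],[0,0,1.]])
E
python3 - <<'E'
from h import *
P={n:eyes.snapshot(n) for n in ("side","top")}
obs=[]
for n,p in P.items():
    for th in ("tab_grip","coupler","ball","tongue_hinge","dock"):
        d=eyes.pinpoint(p,th)
        if d and d[0]["p"]>.5: obs.append((n,th,np.array(d[0]["pixel"])))
def pts(v):
    R=ax(v[2]); o=np.array([v[0],v[1],0])
    L=dict(tab_grip=[v[3],v[4],.145],coupler=[0,0,.09],ball=[0,0,.09],tongue_hinge=[0,-.22,.09],dock=[0,0,0])
    return {k:o+R@np.array(x) for k,x in L.items()}
def res(v):
    q=pts(v); return np.concatenate([proj(P[n],q[t])-u for n,t,u in obs]+[[v[4]/.003]])
s=least_squares(res,[.45,-.05,.15,.05,0],loss="soft_l1")
print(s.x); q=pts(s.x)
for n,t,u in obs: print(n,t,u,proj(P[n],q[t])-u)
print(q)
a=P["side"]["pixels"][210:350,200:390]; b=P["top"]["pixels"][180:370,290:500]
a=cv2.resize(a,(800,590),interpolation=cv2.INTER_CUBIC);b=cv2.resize(b,(663,600),interpolation=cv2.INTER_CUBIC)
b=np.clip(b*1.6,0,255).astype(np.uint8)
cv2.imwrite("pics/a1.png",a[:,:,::-1]);cv2.imwrite("pics/b1.png",b[:,:,::-1])
for n,p in P.items():
    for m in eyes.masks_of(p,"tab_grip")[:2]: 
        r,c=np.where(m["pixels"]); print(n,m["p"],m["pixel"],r.min(),r.max(),c.min(),c.max())
E
```

```text
[ 0.4766  0.1342  0.182   0.051  -0.0046]
side tab_grip [255.1 303. ] [0.5139 0.2087]
side coupler [282.1 278.8] [4.1618 1.3826]
side ball [285.4 281.7] [ 0.8618 -1.5174]
side dock [316.4 282.1] [4.6916 0.3832]
top tab_grip [260.  360.8] [ 0.1641 -1.2909]
top coupler [286.9 358.8] [1.4334 1.525 ]
top ball [289.8 361.7] [-1.4666 -1.375 ]
top tongue_hinge [268.1 476.6] [ 0.169  -0.2451]
top dock [288.4 360.4] [-0.8594 -2.3902]
{'tab_grip': array([0.5276, 0.1389, 0.145 ]), 'coupler': array([0.4766, 0.1342, 0.09  ]), 'ball': array([0.4766, 0.1342, 0.09  ]), 'tongue_hinge': array([ 0.5165, -0.0821,  0.09  ]), 'dock': array([0.4766, 0.1342, 0.    ])}
side 0.93 [263.8, 303.9] 242 287 293 319
top 0.82 [263.7, 360.7] 255 269 341 372
```

View pics/a1.png

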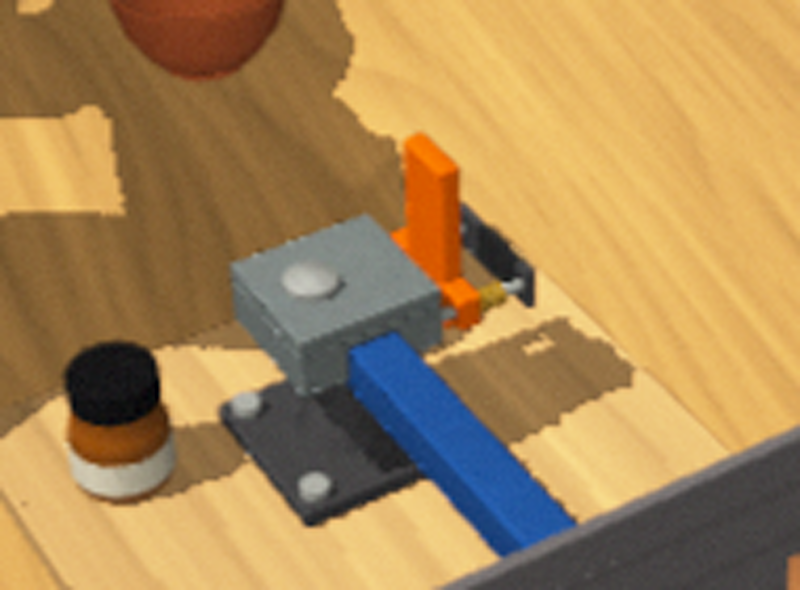

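View pics/b1.png

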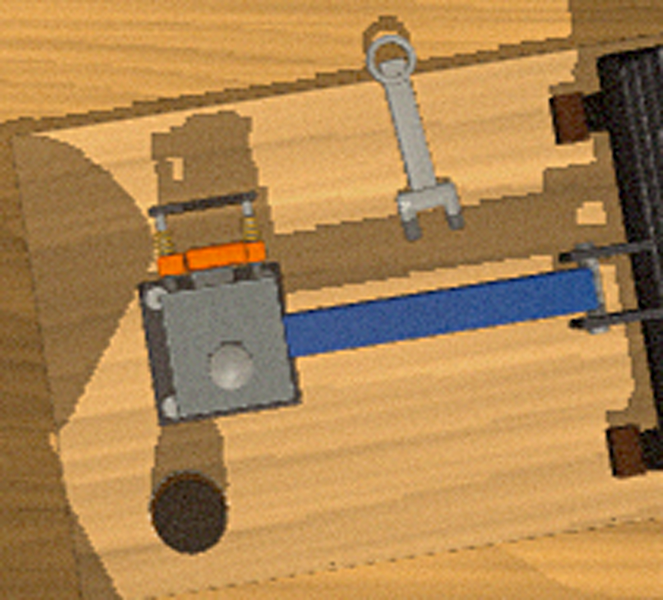

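The side crop shows the upright tab clear of the housing, with its base, springs and a dark bracket beyond it. The top crop shows the tab centred at about image (261, 361). The fit looks sound, so next I'll refine the yaw and tab position and check IK.

```bash
python3 - <<'E'
from h import *
S=eyes.snapshot("side");T=eyes.snapshot("top")
def ray(p,px,z):
    d=p["R"].T@np.linalg.solve(p["K"],[px[1],px[0],1]); o=-p["R"].T@p["t"]; return (o+d*(z-o[2])/d[2])[:2]
for i in range(2):
    for n,p in (("side",S),("top",T)):
        for th,z in (("tab_grip",.145),("ball",.09),("coupler",.09),("tongue_hinge",.09),("dock",0)):
            d=eyes.pinpoint(p,th)
            if d and d[0]["p"]>.5: print(n,th,ray(p,d[0]["pixel"],z),round(d[0]["p"],2))
    S=eyes.snapshot("side");T=eyes.snapshot("top")
for th,z in (("tongue",.09),("tab_grip",.16)):
    for m in eyes.masks_of(T,th)[:1]:
        k=m["pixels"]
        r,c=np.where(k); W=np.array([ray(T,(a,b),z) for a,b in zip(r,c)],np.float32)
        print(th,m["p"],cv2.minAreaRect(W*1000), cv2.fitLine(W,cv2.DIST_HUBER,0,.01,.01).ravel(), W.min(0),W.max(0))
# blue beam
hsv=cv2.cvtColor(T["pixels"],cv2.COLOR_RGB2HSV); k=cv2.inRange(hsv,(105,150,40),(125,255,255)); k[:200]=0
r,c=np.where(k); W=np.array([ray(T,(a,b),.1) for a,b in zip(r,c)],np.float32)
l=cv2.fitLine(W,cv2.DIST_HUBER,0,.01,.01).ravel(); print("beam",l,"yaw",np.arctan(-l[0]/l[1]),cv2.minAreaRect(W*1000))
k=cv2.inRange(hsv,(5,200,120),(20,255,255)); k[:230]=0;k[:,:320]=0;k[:,400:]=0;k[290:]=0
r,c=np.where(k); W=np.array([ray(T,(a,b),.165) for a,b in zip(r,c)],np.float32); print("orange",len(r),cv2.minAreaRect(W*1000),r.min(),r.max(),c.min(),c.max())
for yaw in (.16,.17):
  A=ax(yaw)
  for s in (1,-1):
    R=np.c_[s*A[:,1],s*A[:,0],-A[:,2]]; print(s,bot.solve_ik([.528,.139,.155],R), bot.solve_ik([.528,.139,.27],R))
print(bot.get_obs()["t"])
E
```

```text
side tab_grip [0.5266 0.1458] 0.66
side ball [0.4797 0.1394] 0.83
side coupler [0.478  0.1328] 0.64
side dock [0.4783 0.1406] 0.85
top tab_grip [0.5229 0.1361] 0.94
top ball [0.4752 0.133 ] 0.85
top coupler [0.4776 0.1358] 0.82
top tongue_hinge [ 0.5134 -0.0796] 0.82
top dock [0.4767 0.1383] 0.64
side tab_grip [0.5224 0.137 ] 0.85
side coupler [0.476 0.134] 0.93
side dock [0.4806 0.1501] 0.92
top tab_grip [0.5247 0.1384] 0.9
top ball [0.4764 0.1276] 0.91
top coupler [0.4795 0.1354] 0.63
top tongue_hinge [ 0.5149 -0.0776] 0.77
top dock [0.4767 0.1352] 0.65
tongue 0.58 ((516.5687866210938, 44.90992736816406), (125.30451202392578, 257.0594482421875), 10.066118240356445) [ 0.0763 -0.9971  0.4944  0.0698] [ 0.4343 -0.0871] [0.5653 0.1785]
tab_grip 0.56 ((521.6629638671875, 145.22360229492188), (54.76551818847656, 27.379358291625977), 88.73176574707031) [ 0.1115 -0.9938  0.523   0.1466] [0.5081 0.1177] [0.5359 0.1723]
beam [ 0.1661 -0.9861  0.5003 -0.0114] yaw 0.16687733 ((496.99859619140625, 7.8688201904296875), (24.100738525390625, 182.37643432617188), 9.505232810974121)
orange 184 ((525.4002075195312, 145.12844848632812), (22.329931259155273, 58.704078674316406), 23.111286163330078) 249 266 340 373
1 [ 0.1364  0.4847  1.8449 -0.      0.812  -0.0236] [ 0.1364  0.3473  1.7139 -0.      1.0804 -0.0236]
-1 None None
1 [ 0.1364  0.4847  1.8449 -0.      0.812  -0.0336] [ 0.1364  0.3473  1.7139 -0.      1.0804 -0.0336]
-1 None None
3.0
```

```bash
python3 - <<'E'
from h import *
A=ax(.167); R=np.c_[A[:,1],A[:,0],-A[:,2]]
bot.move_ptp([.525,.1385,.25],R)
print(bot.move_l([.525,.1385,.155],rate=.08,f_stop=8))
o=bot.get_obs(); print(o["t"],o["tool_pos"],A.T@o["force"])
p=eyes.snapshot("side"); a=cv2.resize(p["pixels"][190:330,210:390],(772,600),interpolation=cv2.INTER_CUBIC); cv2.imwrite("pics/c.png",a[:,:,::-1])
E
```

```text
False
6.2583 [0.5252 0.1385 0.1555] [-0.4648 -0.1143 -1.0969]
```

View pics/c.png

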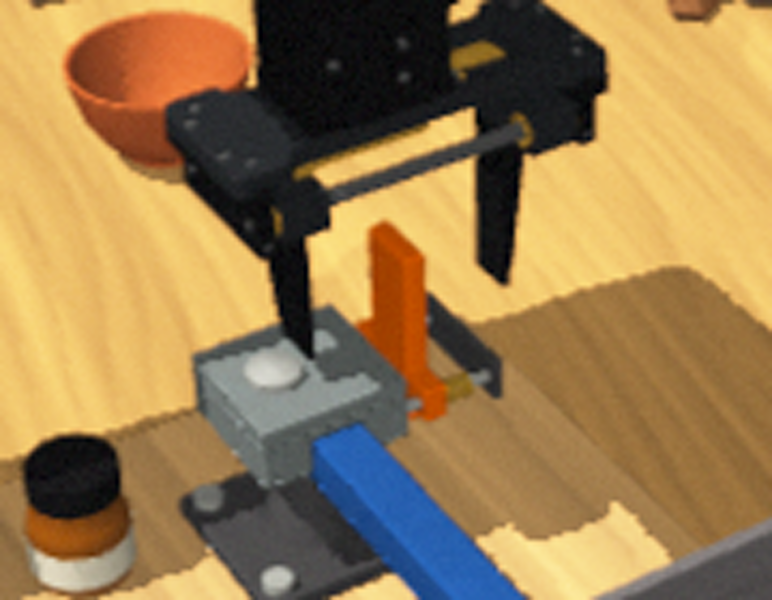

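The fingers straddle the tab in crop c: tips at about (355, 305) and (283, 500), tab midway at about (310, 400), with clearance above the housing. I'll close lightly and check the balance before squeezing harder.

```bash
python3 - <<'E'
from h import *
A=ax(.167)
def st(l):
    o=bot.get_obs(); print(l,round(o["t"],2),o["tool_pos"],"F",A.T@o["force"],"M",A.T@o["torque"],"w",o["width"]*95,"g",o["grasp_force"])
effector.gripper_close(squeeze=5); st("5N")
bot.dwell(.2); st("5N")
p=eyes.snapshot("top"); a=cv2.resize(p["pixels"][210:330,290:440],(750,600),interpolation=cv2.INTER_CUBIC); cv2.imwrite("pics/d.png",np.clip(a*1.6,0,255).astype(np.uint8)[:,:,::-1])
E
```

```text
5N 7.64 [0.5272 0.1388 0.1555] F [10.231   1.2459 -3.4252] M [ 0.0783 -1.6383  0.0216] w 12.297359526641017 g 5.000170022249222
5N 7.84 [0.5272 0.1388 0.1555] F [ 9.0159  0.9418 -3.4983] M [ 0.0802 -1.6166  0.04  ] w 12.404089233373174 g 4.999528080224991
```

```bash
cat >> h.py <<'E'
A=ax(.167)
def st(l):
    o=bot.get_obs(); print(l,round(o["t"],2),o["tool_pos"],"F",A.T@o["force"],"w",o["width"]*95,"g",o["grasp_force"]); return o
E
python3 - <<'E'
from h import *
bot.move_l([.5272,.1388,.155],rate=.03); st("centred")
effector.gripper_close(squeeze=35); o=st("35N"); np.save("p0.npy",o["tool_pos"])
p0=o["tool_pos"]; cmd=np.array([.5272,.1388,.155]); 
for d in (.007,.0135):
    bot.move_l(cmd+A[:,0]*d,rate=.02); o=st(d); print("moved",A.T@(o["tool_pos"]-p0))
E
```

```text
centred 8.14 [0.5278 0.1389 0.1551] F [ 4.2346  0.8876 -1.1891] w 12.177300525050933 g 5.000475011765957
35N 8.36 [0.5278 0.1389 0.1551] F [ 5.6964  1.4766 -1.5585] w 12.289782204310624 g 34.99970197677612
0.007 8.86 [0.5334 0.1399 0.1549] F [-5.3387  0.8418  2.9942] w 11.754978863663046 g 35.000470876693726
moved [ 0.0057  0.     -0.0003]
0.0135 9.33 [0.5394 0.1409 0.1548] F [-7.6107  0.2152  4.3273] w 11.881558874173919 g 35.000925064086914
moved [ 0.0118  0.     -0.0003]
```

```bash
python3 - <<'E'
from h import *
from scipy.spatial.transform import Rotation as Ro
p0=np.load("p0.npy"); cmd=np.array([.5272,.1388,.155])+A[:,0]*.0153
bot.move_l(cmd,rate=.02); o=st("pull"); print("moved",A.T@(o["tool_pos"]-p0))
R0=np.c_[A[:,1],A[:,0],-A[:,2]]
H=np.array([.4772,.1350,.09])-.22*A[:,1]; print("hinge",H)
np.save("lift.npy",np.vstack([cmd,H]))
for th in (.02,.04):
    r=Ro.from_rotvec(A[:,0]*th).as_matrix()
    hit=bot.move_l(H+r@(cmd-H),rate=.03,orientation=r@R0,f_stop=25); o=st(th); print(hit,"moved",A.T@(o["tool_pos"]-p0))
    if hit: break
p=eyes.snapshot("side"); a=cv2.resize(p["pixels"][190:330,210:390],(772,600),interpolation=cv2.INTER_CUBIC); cv2.imwrite("pics/e.png",a[:,:,::-1])
E
```

```text
pull 9.58 [0.5411 0.1412 0.1548] F [-7.9284  0.2246  5.0961] w 11.990162679863642 g 35.00101089477539
moved [ 0.0135  0.0001 -0.0004]
hinge [ 0.5138 -0.0819  0.09  ]
0.02 9.88 [0.5409 0.1398 0.1586] F [-7.3548  2.302  -1.1775] w 11.580947331765012 g 34.99977886676788
False moved [ 0.0132 -0.0013  0.0035]
0.04 10.18 [0.5412 0.1384 0.1629] F [-8.0861  1.2495 -1.1989] w 11.895327853817044 g 34.99991297721863
False moved [ 0.0132 -0.0027  0.0077]
```

View pics/e.png

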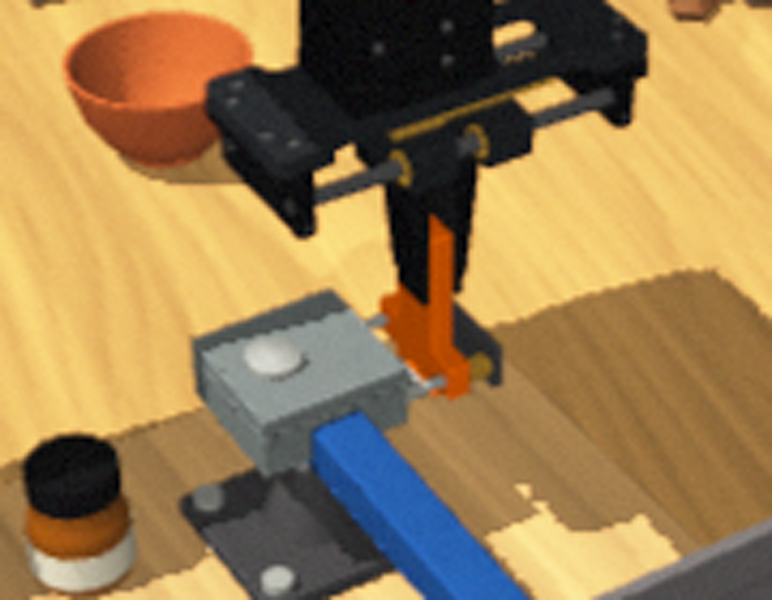

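The latch is out about 13 mm and the coupler has begun to rise: its rear housing corner went from about row 310 to 293 in the crop. Carrying on along the arc.

```bash
python3 - <<'E'
from h import *
from scipy.spatial.transform import Rotation as Ro
cmd,H=np.load("lift.npy"); R0=np.c_[A[:,1],A[:,0],-A[:,2]]
rs=lambda th: Ro.from_rotvec(A[:,0]*th).as_matrix()
q=bot.solve_ik(H+rs(.372)@(cmd-H),rs(.372)@R0); print(q)
if q is None: raise SystemExit
for th in (.11,.18,.25,.32,.372):
    r=rs(th); hit=bot.move_l(H+r@(cmd-H),rate=.05,orientation=r@R0,f_stop=25); o=st(th)
    if hit: print("HIT"); break
bot.dwell(.5); o=st("end")
print("tilt",np.arctan2(-(A.T@o["ee_rot"][:,2])[1]*-1,-(A.T@o["ee_rot"][:,2])[2]), A.T@(o["tool_pos"]-H-rs(.372)@(cmd-H)))
C=H+rs(.372)@(.22*A[:,1]); print("coupler expected",C)
for n in ("side","top"):
    p=eyes.snapshot(n); print(n,proj(p,C),[(d["pixel"],d["p"]) for d in eyes.pinpoint(p,"coupler")[:2]], [(d["pixel"]) for d in eyes.pinpoint(p,"tab_grip")[:1]],proj(p,H+rs(.372)@(cmd-[0,0,.01]-H)))
    cv2.imwrite(f"pics/f_{n}.png",p["pixels"][:,:,::-1])
E
```

```text
[-0.0905  0.4347  1.7439  0.406   1.0973 -0.4691]
0.11 10.7 [0.5422 0.1329 0.1776] F [-7.2494  1.945  -1.6928] w 11.820984939854828 g 34.9993622303009
0.18 11.17 [0.5433 0.1264 0.1919] F [-7.8232  2.5343 -1.9078] w 11.891104574986741 g 34.99957501888275
0.25 11.63 [0.5446 0.1189 0.2057] F [-8.1834  2.8891  0.1004] w 11.737402320136185 g 34.99944269657135
0.32 12.1 [0.5461 0.1104 0.2189] F [-7.9121  2.6037  0.0141] w 12.037791844859582 g 34.99964654445648
0.372 12.48 [0.5473 0.1035 0.2284] F [-7.8272  2.1948 -0.9319] w 12.155054183516501 g 34.999642968177795
end 12.98 [0.5473 0.1037 0.2282] F [-7.5755  2.4285 -0.8259] w 11.397528548168925 g 34.99977707862854
tilt 0.37262815678239336 [-0.0013  0.0004 -0.0006]
coupler expected [0.4797 0.1202 0.17  ]
side [256.2385 282.0527] [([255.1, 283.6], 0.76)] [[229.1, 313.8]] [228.9769 319.0135]
top [287.4747 370.8168] [([284.2, 369.4], 0.91)] [[249.9, 383.2]] [246.8448 381.0167]
```

View pics/f_side.png

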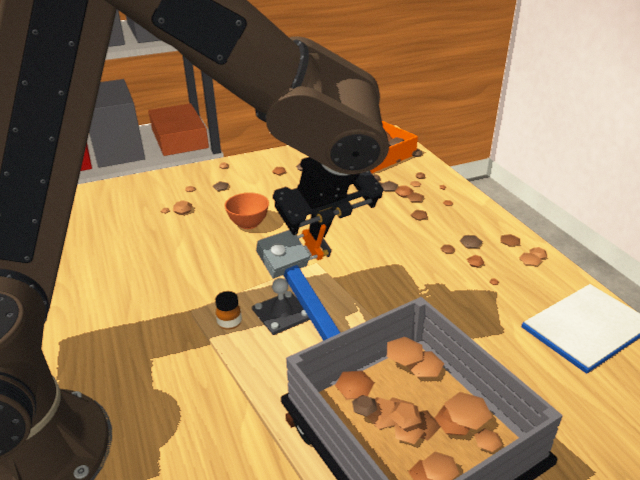

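The coupler is off the ball and held up: housing at about (252, 283), bare ball at (287, 281). The coupler was detected within 2 to 4 px of where it should be at +80 mm. The jar and bowl haven't moved, and the hold is steady at 35 N, so I'm handing in.

```bash
python3 - <<'E'
from h import *
st("final"); print(bot.sign_off())
E
```

```text
final 13.28 [0.5473 0.1037 0.2282] F [-7.6119  2.7063 -0.6945] w 11.967409048594124 g 34.99973952770233
the job is handed in; nothing more can be done
None
```

I pulled the latch about 13 mm, lifted the tongue off the ball, and handed the job in at 13.3 s with the coupler held steady about 80 mm up on a 35 N grip; the jar and bowl had not moved, but I did not re-check the spanner after the lift.

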